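# Index the sound carousel to its next plate and set the pickup down

### The arm

A 6-joint arm with a two-finger parallel gripper is mounted at the origin on the work surface. World frame = base frame: x ahead of the robot, y to its left, z up, the work surface at z = 0. Lengths are in m, angles in rad, forces in N, time in s.
With the tool pointing down it reaches from about 0.375 to 0.975 m from the base axis. Payload 3.8 kg.
Tool frame: the origin (TCP) lies at the very end of the fingers, on their centre line; the grasp point (between the pads) lies 19 mm behind it (env.grip_point_offset is the distance from the TCP to the grasp point, in m); z points along the fingers, y is the line along which they close (so a half turn about z gives the same grasp; the last joint's range is limited). The gripper opens to 88 mm and grips with 3 to 60 N. Pads are 18 mm wide; open, the fingers measure 123 mm over their backs; the gripper's body (75 mm by 187 mm) begins 45 mm behind the grasp point.
Start: joints at [-1.197, 0.264, 1.604, -0, 1.274, -0.037], TCP at [0.27, -0.619, 0.239] pointing down, gripper open.
Joint ranges: [-2.63, 2.63], [-0.94, 2.18], [0.31, 2.57], [-1.31, 4.45], [0, 2.66], [-2.55, 2.55]. Speed limits (rad/s): [2.57, 2.57, 3.14, 3.14, 3.14, 3.14].

### API

Orientations are given as a unit quaternion [x, y, z, w].
In Python, from plant import env, camera, get_calibration gives the robot as it stands.
- The arm moves only by the tool step_arm, never from a script. Its argument "plan" is a list that holds one entry, the list of rows, each a list of 7 numbers: the shift along the world's x, y, z in m, then the turn, a rotation vector about the world's x, y, z in degrees, then the closure, from 0 (fully open) to 1 (shut). A call has 1 to 10 rows; each row is the pose to reach, as a shift and turn from the pose commanded when the call began; what a row does not reach only later rows make up. A row lasts 1/10 s, in which the tool goes at most 50 mm and 8.59 degrees, less where a joint would pass 70% of its speed; a pose out of reach is approached as far as the arm can. A call with a gripper value outside its range is refused whole. The fingers move at their own pace and stop on an object; the grip force is fixed at half the most. Time passes only in rows, so rows that repeat a pose let the fingers close. It gives the time, the measured TCP pose, the force, the opening and the grip force at its end, in the units of the state.
- env.read_state(): the state, without advancing time (a new reading comes with each control period).
- camera(name): name is "scene" or "top" or "wrist"; returns (picture, depth): 480x640x3 uint8, red, green, blue; 480x640 float32, m along the optical axis (not along the pixel's ray), 0 where there is no reading.
- get_calibration(name): a dict with "K" (3x3 intrinsics, pixels), "extrinsics" (4x4, takes a point from camera to world coordinates); the wrist camera has in their place "hand_eye" (4x4, takes a point from camera to tool coordinates, whose origin is the TCP and whose axes are the flange's). Camera axes: x right, y down, z forward; pixel columns grow to the right and rows downward; lengths in m; the calibration is good to about 2 mm. A picture is of the moment at which its call begins: read the wrist's pose just before it. get_calibration takes no time and is no camera call.
- env.close_job(): hands the job in; it is judged then, once.
The state is a dict: "time": time; "q": joint angles; "qvel": joint speeds; "joint_torque": joint torques, N m; "position": TCP position; "tool_rot": TCP orientation; "force": force on the tool from outside, world axes, zero at the start; "torque": the same for the moment, N m; "opening": finger opening in m; "grasp_force": force on a finger pad.
Only numpy, scipy, OpenCV 4.12 (cv2) and the standard library are available. Lean on these libraries where they do the work, as an engineer would, in place of code of your own. Each camera call takes 0.05 s, during which the arm holds its last target. There are 200 camera calls.

### The job

The sound carousel has been left part-way between two positions: push it round by one of its upright posts, anticlockwise seen from above, past the stiff rise until the catch drops in, and bed it against its stop by holding a firm push of about 15 N for half a second, never letting it reach 22 N. Then lower the raised pickup arm gently all the way down onto the plate and leave it. Do not disturb the coil spring, the paper cup or the cassette case.

Things in the scene. Friction and masses are not known exactly. Their poses are not given: they have to be found in the camera images.
- deck: Fixed aluminium chassis of the sound carousel, on the table. Origin: on the table surface, right below the carousel's vertical axis. A box from x = -130 to +200 mm and y = -140 to +140 mm in its own frame, top 58 mm above the table. Its x axis points from the carousel axis to the pickup arm's pivot; z is up.
- carousel (a joint): Angle (rad) of the round steel carousel plate (radius 110 mm, top 74 mm above the table), growing anticlockwise from above; starts at 0.25 to 0.75. Light friction, about 1.6 N at a post. The spring catch is hidden under it and unmarked: it drops in somewhere between 1.15 and 1.75, not known beforehand; then comes the stop, where force climbs by some 5 N per mm. Once caught it cannot go back.
- post0 (a point): Centre of the top of one of four like upright steel posts, 14 mm diameter, from the plate (74 mm) up to here (124 mm above the table), 95 mm from the carousel axis. Any may be pushed; 22 N damages it. The stiff rise before the catch takes 6 to 11 N here over some 5 mm of post travel; then it moves easily for about 10 mm, the catch drops in, and the stop is met.
- post1 (a point): The same for the next post, 90 degrees anticlockwise from post0. Between the posts lie four flat sounding plates of different materials, 50 x 40 x 10 mm, tops 84 mm above the table, nowhere further than 83 mm from the axis.
- post2 (a point): The same, 180 degrees from post0.
- post3 (a point): The same, 270 degrees anticlockwise from post0.
- telltale (a joint): Height (m) of the white telltale pin, 10 mm diameter, in a black collar at the chassis's near left corner (at x -112, y +122 mm in the chassis frame). It follows the hidden catch: about 0.001 while between positions, 1 to 2 mm lower on the stiff rise, up to 0.008 when the catch has dropped in.
- pickup (a joint): Angle (rad) of the pickup arm above level: 0 = fully down, resting on the plate under it (solid end of travel); starts raised, 0.45 to 0.65. A stiff hinge: it stays where left; 1 to 2 N at its head moves it. Its pivot axis is level, along the chassis's y axis, 165 mm towards +x from the carousel axis, 110 mm above the table.
- pad (a point): Centre of the flat top of the pickup arm's black head (36 x 32 mm, the longer way along the arm), pressed to lower the arm (over 30 N would break it); 105 mm from the pivot axis. With the arm fully down this point is 60 mm from the carousel axis towards the pivot, 120 mm above the table. The arm (12 mm wide bar) runs from here to the pivot.
- spring_mid (a point): Bystander: loose steel coil spring standing upright, 71 mm diameter, 92 mm tall; this point is at its centre.
- papercup_mid (a point): Bystander: white paper cup, 72 mm across the rim, 85 mm tall; this point is at its centre.
- cassette: Bystander: flat cassette case, 70 x 110 x 16 mm, lying on the table; origin at the centre of its underside.

How it is judged:
By the outcome, as a careful person would: the job done as asked, in the order asked, and still so for the second after the job is handed in, with the robot touching nothing.
It also fails if it takes over 72 s, if anything falls off the work surface, if the arm or the gripper's body presses on something with over 40 N, if the wrist force passes 120 N, or if a joint passes its speed limit or range.

## Working session

There is one attempt and no reset: what is moved stays moved. The work goes in short steps, Python scripts to look and compute and a tool call to move; the robot and the scene stay as the last step left them, time stands still between calls to the robot, and variables do not carry over. Pictures are saved under pics/ and viewed, at most 10 in all, crops included, and the job is handed in when it is done.

Besides the shell and the picture viewer there is one more tool, called after ">>>" in YAML: its name, and indented under it one key for each argument. step_arm: Moves the arm, as the interface text tells. Its arguments: {"type":"object","properties":{"plan":{"type":"array"}},"required":["plan"]}

```bash
mkdir -p pics
cat > h.py <<'E'
import numpy as np, cv2
from plant import env, camera, get_calibration
def snap(n,f):
    p,d=camera(n); cv2.imwrite(f'pics/{f}.png',p[:,:,::-1]); np.save(f'pics/{f}.npy',d); return p,d
def pt(n,d,u,v):
    c=get_calibration(n);K=np.array(c['K']);z=np.median(d[v-1:v+2,u-1:u+2])
    return (np.array(c['extrinsics'])@np.r_[np.linalg.inv(K)@[u,v,1]*z,1])[:3]
E
python3 - <<'E'
from h import *
for n in('scene','top'): snap(n,n+'0'); 
for n in('scene','top'):
    c=get_calibration(n);print(n,np.round(c['K'],1).tolist(),np.round(c['extrinsics'],3).tolist())
s=env.read_state();print({k:np.round(v,3).tolist() for k,v in s.items()})
E
```

```text
scene [[481.2, 0.0, 325.4], [0.0, 481.2, 234.3], [0.0, 0.0, 1.0]] [[0.412, 0.694, -0.59, 1.002], [0.911, -0.316, 0.264, -0.199], [-0.003, -0.647, -0.762, 0.66], [0.0, 0.0, 0.0, 1.0]]
top [[473.8, 0.0, 314.7], [0.0, 473.8, 243.6], [0.0, 0.0, 1.0]] [[0.035, -0.977, 0.209, 0.408], [-0.999, -0.034, 0.006, 0.011], [0.001, -0.209, -0.978, 0.932], [0.0, 0.0, 0.0, 1.0]]
{'time': 0.1, 'q': [-1.197, 0.265, 1.605, -0.0, 1.274, -0.037], 'qvel': [-0.0, -0.002, -0.003, 0.001, -0.002, 0.0], 'joint_torque': [0.001, -50.362, -35.807, 0.073, 0.023, -0.0], 'position': [0.269, -0.618, 0.238], 'tool_rot': [0.979, 0.204, -0.0, -0.001], 'force': [-0.803, 0.625, -0.572], 'torque': [0.012, 0.005, -0.022], 'grasp_force': 0.0, 'opening': 0.088}
```

View pics/top0.png

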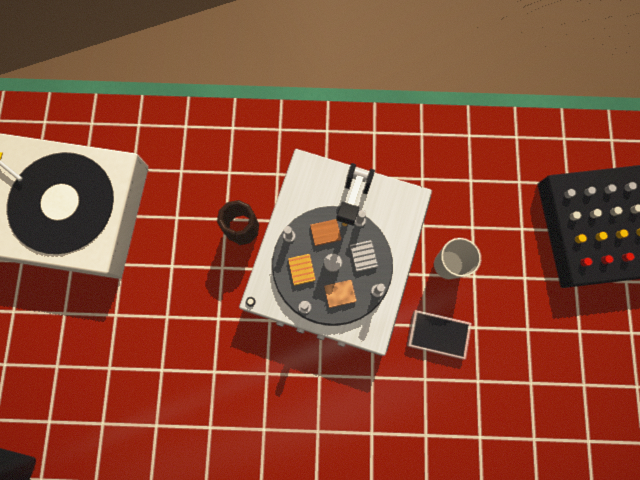

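View pics/scene0.png

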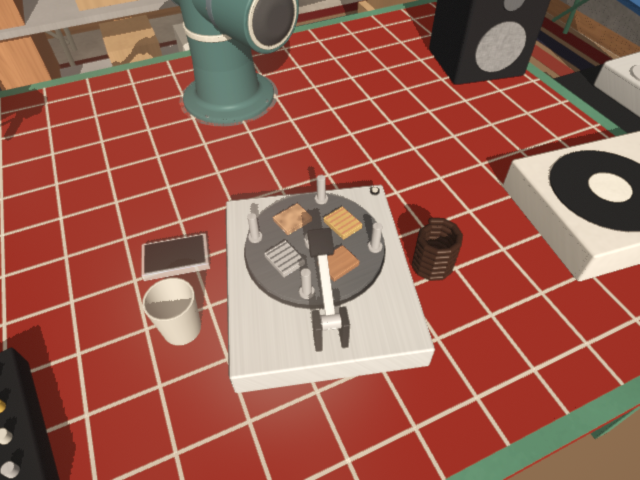

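Top view: posts at about (288,231), (305,306), (378,289) and (361,217); hub (333,262), head near (348,212), telltale (250,301), spring (238,221), cup (457,258), cassette (440,335). The scene view agrees: the robot side is the telltale side.

Run:
```python
from h import *
d=np.load('pics/top0.npy');p=cv2.imread('pics/top0.png')
for n,(u,v) in dict(pA=(288,231),pB=(305,306),pC=(378,289),pD=(361,217),hub=(333,262),head=(348,212),tell=(250,301),c1=(300,155),c2=(426,190),c3=(383,350),c4=(248,306)).items(): print(n,pt('top',d,u,v).round(4))
c=p[140:320,230:440];cv2.imwrite('pics/crop.png',cv2.resize(c,None,fx=3.3,fy=3.3,interpolation=cv2.INTER_CUBIC))
```

```text
pA [0.6011 0.0634 0.1242]
pB [0.4716 0.0286 0.1238]
pC [ 0.5048 -0.095   0.1236]
pD [ 0.6316 -0.0643  0.122 ]
hub [ 0.5559 -0.0182  0.0836]
head [ 0.6263 -0.0381  0.1695]
tell [0.4818 0.1304 0.0651]
c1 [0.7711 0.0513 0.058 ]
c2 [ 0.7077 -0.195   0.058 ]
c3 [ 0.403  -0.1133  0.0581]
c4 [0.4731 0.1345 0.0582]
```

View pics/crop.png

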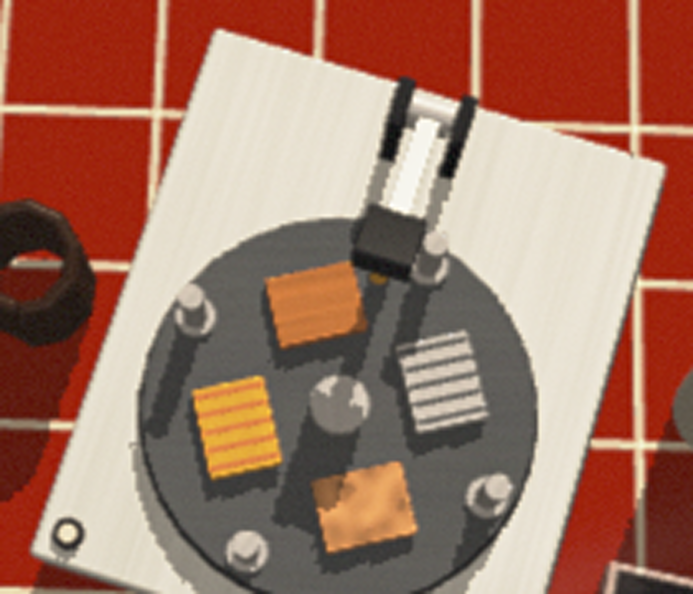

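>>> step_arm:
  plan:
    - [[0.04,0.045,0,0,0,5,1],[0.06,0.09,0,0,0,10,1],[0.075,0.135,0,0,0,15,1],[0.09,0.18,0,0,0,20,1],[0.105,0.225,0,0,0,25,1],[0.12,0.27,0,0,0,30,1],[0.135,0.315,0,0,0,33,1],[0.15,0.36,0,0,0,36,1],[0.165,0.405,0,0,0,36,1],[0.18,0.45,0,0,0,36,1]]

```text
time: 1.1
position: [0.4495, -0.1669, 0.2384]
tool_rot: [0.868, 0.496, -0.0, -0.0]
force: [0.0, 0.5, -0.7]
opening: 0.0101
grasp_force: 0.0
```

>>> step_arm:
  plan:
    - [[0.008,0.045,0,0,0,0,1],[0.016,0.09,0,0,0,0,1],[0.024,0.135,0,0,0,0,1],[0.032,0.18,0,0,0,0,1],[0.038,0.226,0,0,0,0,1],[0.038,0.226,-0.04,0,0,0,1],[0.038,0.226,-0.08,0,0,0,1],[0.038,0.226,-0.12,0,0,0,1],[0.038,0.226,-0.142,0,0,0,1],[0.038,0.226,-0.142,0,0,0,1]]

```text
time: 2.1
position: [0.4835, 0.057, 0.0925]
tool_rot: [0.868, 0.497, -0.004, -0.002]
force: [-0.2, 0.1, 0.3]
opening: 0.0005
grasp_force: 0.0
```

Run:
```python
from h import *
p,d=snap('top','t1')
c=p[200:330,230:400,::-1];cv2.imwrite('pics/t1c.png',cv2.resize(c,None,fx=4,fy=4,interpolation=cv2.INTER_CUBIC))
for n,(u,v) in dict(spring=(238,207),cup=(457,240),cas=(440,335)).items(): print(n,pt('top',d,u,v).round(3))
```

```text
spring [0.657 0.164 0.07 ]
cup [ 0.605 -0.245  0.08 ]
cas [ 0.434 -0.227  0.017]
```

View pics/t1c.png

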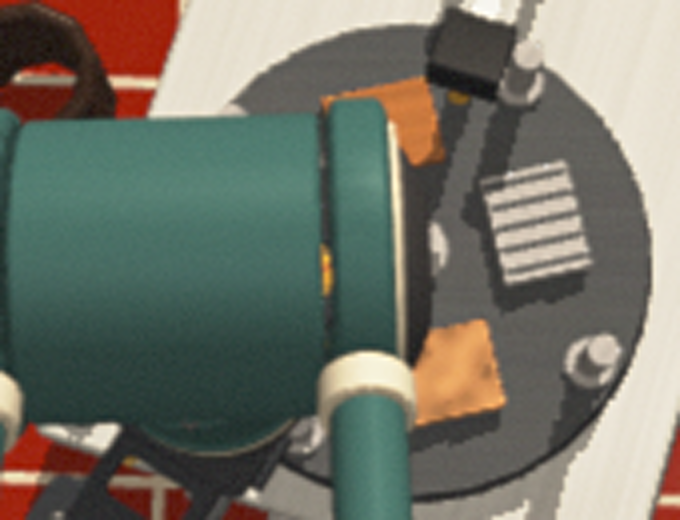

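Run:
```python
from h import *
s=env.read_state();print(s['time'],np.round(s['position'],4),np.round(s['force'],2))
a=np.array([.552,-.017]);f=lambda p:a+.0963*np.array([np.cos(np.radians(p)),np.sin(np.radians(p))])
for p in range(132,235,3): print(p,(f(p)*1e3).round(1),((f(p+3)-f(p))*1e3).round(1))
```

```text
2.15 [0.4856 0.0571 0.0948] [-0.51 -0.2   0.58]
132 [487.6  54.6] [-3.7 -3.5]
135 [483.9  51.1] [-3.5 -3.7]
138 [480.4  47.4] [-3.3 -3.8]
141 [477.2  43.6] [-3.1 -4. ]
144 [474.1  39.6] [-2.9 -4.2]
147 [471.2  35.4] [-2.6 -4.3]
150 [468.6  31.1] [-2.4 -4.4]
153 [466.2  26.7] [-2.2 -4.6]
156 [464.   22.2] [-1.9 -4.7]
159 [462.1  17.5] [-1.7 -4.8]
162 [460.4  12.8] [-1.4 -4.8]
165 [459.    7.9] [-1.2 -4.9]
168 [457.8   3. ] [-0.9 -5. ]
171 [456.9  -1.9] [-0.7 -5. ]
174 [456.2  -6.9] [-0.4 -5. ]
177 [455.8 -12. ] [-0.1 -5. ]
180 [455.7 -17. ] [ 0.1 -5. ]
183 [455.8 -22. ] [ 0.4 -5. ]
186 [456.2 -27.1] [ 0.7 -5. ]
189 [456.9 -32.1] [ 0.9 -5. ]
192 [457.8 -37. ] [ 1.2 -4.9]
195 [459.  -41.9] [ 1.4 -4.8]
198 [460.4 -46.8] [ 1.7 -4.8]
201 [462.1 -51.5] [ 1.9 -4.7]
204 [464.  -56.2] [ 2.2 -4.6]
207 [466.2 -60.7] [ 2.4 -4.4]
210 [468.6 -65.2] [ 2.6 -4.3]
213 [471.2 -69.4] [ 2.9 -4.2]
216 [474.1 -73.6] [ 3.1 -4. ]
219 [477.2 -77.6] [ 3.3 -3.8]
222 [480.4 -81.4] [ 3.5 -3.7]
225 [483.9 -85.1] [ 3.7 -3.5]
228 [487.6 -88.6] [ 3.8 -3.3]
231 [491.4 -91.8] [ 4.  -3.1]
234 [495.4 -94.9] [ 4.2 -2.9]
```

>>> step_arm:
  plan:
    - [[-0.003,-0.004,0,0,0,0,1],[-0.006,-0.008,0,0,0,0,1],[-0.008,-0.012,0,0,0,0,1],[-0.01,-0.015,0,0,0,0,1],[-0.01,-0.015,0,0,0,0,1]]

```text
time: 2.65
position: [0.478, 0.0417, 0.0977]
tool_rot: [0.868, 0.496, 0.001, 0.001]
force: [0.2, 0.9, 0.0]
opening: 0.0003
grasp_force: 0.0
```

>>> step_arm:
  plan:
    - [[-0.0022,-0.002,0,0,0,1.5,1],[-0.0042,-0.0042,0,0,0,3,1],[-0.006,-0.0064,0,0,0,5,1],[-0.0077,-0.0085,0,0,0,6.5,1],[-0.0094,-0.0106,0,0,0,8,1]]

```text
time: 3.15
position: [0.4703, 0.0317, 0.0977]
tool_rot: [0.831, 0.556, 0.002, 0.001]
force: [4.1, 2.8, 0.1]
opening: 0.0007
grasp_force: 1.9
```

>>> step_arm:
  plan:
    - [[0,0,0,0,0,0,1],[0,0,0,0,0,0,1]]

```text
time: 3.35
position: [0.468, 0.0314, 0.0968]
tool_rot: [0.831, 0.556, -0.0, 0.0]
force: [1.1, 0.0, 0.3]
opening: 0.0002
grasp_force: 0.4
```

>>> step_arm:
  plan:
    - [[-0.0008,-0.0015,0,0,0,1,1],[-0.0016,-0.003,0,0,0,2,1],[-0.0024,-0.0044,0,0,0,3,1],[-0.0031,-0.0059,0,0,0,4,1],[-0.0039,-0.0074,0,0,0,5,1],[-0.0046,-0.0089,0,0,0,6,1]]

```text
time: 3.95
position: [0.4636, 0.0226, 0.0967]
tool_rot: [0.801, 0.599, 0.0, 0.0]
force: [1.9, 3.1, 0.9]
opening: 0.0004
grasp_force: 2.0
```

>>> step_arm:
  plan:
    - [[-0.0006,-0.0016,0,0,0,1,1],[-0.0013,-0.0031,0,0,0,2,1],[-0.0019,-0.0047,0,0,0,3,1]]

```text
time: 4.25
position: [0.4616, 0.0178, 0.0967]
tool_rot: [0.785, 0.62, 0.0, 0.0]
force: [2.3, 2.9, 2.1]
opening: 0.0003
grasp_force: 2.0
```

>>> step_arm:
  plan:
    - [[-0.0006,-0.0016,0,0,0,1,1],[-0.0011,-0.0032,0,0,0,2,1],[-0.0016,-0.0048,0,0,0,3,1]]

```text
time: 4.55
position: [0.46, 0.013, 0.0967]
tool_rot: [0.768, 0.64, -0.0, -0.0]
force: [1.8, 3.8, 1.5]
opening: 0.0006
grasp_force: 2.0
```

>>> step_arm:
  plan:
    - [[-0.0005,-0.0016,0,0,0,1,1],[-0.001,-0.0032,0,0,0,2,1],[-0.0014,-0.0049,0,0,0,3,1]]

```text
time: 4.85
position: [0.4585, 0.0082, 0.0967]
tool_rot: [0.751, 0.66, -0.0, -0.0]
force: [1.2, 4.8, 2.9]
opening: 0.0003
grasp_force: 1.9
```

>>> step_arm:
  plan:
    - [[-0.0004,-0.0016,0,0,0,1,1],[-0.0008,-0.0033,0,0,0,2,1],[-0.0011,-0.0049,0,0,0,3,1]]

```text
time: 5.15
position: [0.4574, 0.0032, 0.0967]
tool_rot: [0.734, 0.68, -0.0, -0.0]
force: [0.7, 4.2, 2.6]
opening: 0.0005
grasp_force: 1.9
```

>>> step_arm:
  plan:
    - [[-0.0003,-0.0016,0,0,0,1,1],[-0.0006,-0.0033,0,0,0,2,1],[-0.0008,-0.005,0,0,0,3,1]]

```text
time: 5.45
position: [0.4565, -0.0017, 0.0967]
tool_rot: [0.716, 0.699, -0.0, -0.0]
force: [-0.8, 3.9, 3.2]
opening: 0.0004
grasp_force: 2.0
```

>>> step_arm:
  plan:
    - [[-0.0002,-0.0016,0,0,0,1,1],[-0.0004,-0.0033,0,0,0,2,1],[-0.0006,-0.005,0,0,0,3,1]]

```text
time: 5.75
position: [0.4559, -0.0068, 0.0966]
tool_rot: [0.697, 0.717, -0.0, -0.0]
force: [-0.5, 3.1, 2.3]
opening: 0.0002
grasp_force: 1.9
```

>>> step_arm:
  plan:
    - [[-0.0001,-0.0016,0,0,0,1,1],[-0.0002,-0.0033,0,0,0,2,1],[-0.0003,-0.005,0,0,0,3,1]]

```text
time: 6.05
position: [0.4555, -0.0118, 0.0965]
tool_rot: [0.678, 0.735, -0.0, -0.0]
force: [-1.5, 3.9, 3.0]
opening: 0.0006
grasp_force: 1.9
```

>>> step_arm:
  plan:
    - [[0,-0.0016,0,0,0,1,1],[0,-0.0033,0,0,0,2,1],[0,-0.005,0,0,0,3,1]]

```text
time: 6.35
position: [0.4554, -0.0168, 0.0965]
tool_rot: [0.659, 0.753, -0.0, -0.0]
force: [-2.5, 3.3, 2.8]
opening: 0.0004
grasp_force: 2.0
```

>>> step_arm:
  plan:
    - [[0.0001,-0.0016,0,0,0,1,1],[0.0002,-0.0033,0,0,0,2,1],[0.0003,-0.005,0,0,0,3,1]]

```text
time: 6.65
position: [0.4555, -0.0213, 0.0964]
tool_rot: [0.639, 0.769, -0.0, -0.001]
force: [-4.2, 7.3, 4.3]
opening: 0.0003
grasp_force: 3.9
```

>>> step_arm:
  plan:
    - [[0.0001,-0.001,0,0,0,0.6,1],[0.0002,-0.002,0,0,0,1.2,1],[0.0003,-0.003,0,0,0,1.8,1]]

```text
time: 6.95
position: [0.4556, -0.024, 0.0964]
tool_rot: [0.627, 0.779, -0.0, -0.001]
force: [-4.0, 5.1, 4.0]
opening: 0.0006
grasp_force: 2.9
```

>>> step_arm:
  plan:
    - [[0.0001,-0.001,0,0,0,0.6,1],[0.0002,-0.002,0,0,0,1.2,1],[0.0003,-0.003,0,0,0,1.8,1]]

```text
time: 7.25
position: [0.4562, -0.0278, 0.0964]
tool_rot: [0.614, 0.789, -0.0, -0.0]
force: [-3.0, 1.7, 2.2]
opening: 0.0001
grasp_force: 1.3
```

>>> step_arm:
  plan:
    - [[0.0002,-0.001,0,0,0,0.6,1],[0.0004,-0.002,0,0,0,1.2,1],[0.0006,-0.003,0,0,0,1.8,1]]

```text
time: 7.55
position: [0.4575, -0.0311, 0.0965]
tool_rot: [0.602, 0.799, -0.0, 0.0]
force: [-1.7, -0.0, -0.2]
opening: 0.0005
grasp_force: 0.6
```

>>> step_arm:
  plan:
    - [[0.0002,-0.001,0,0,0,0.6,1],[0.0004,-0.002,0,0,0,1.2,1],[0.0006,-0.003,0,0,0,1.8,1]]

```text
time: 7.85
position: [0.4587, -0.034, 0.0971]
tool_rot: [0.589, 0.808, 0.0, 0.001]
force: [-0.4, 1.3, -0.0]
opening: 0.0006
grasp_force: 0.0
```

>>> step_arm:
  plan:
    - [[0.0002,-0.001,0,0,0,0.6,1],[0.0004,-0.002,0,0,0,1.2,1]]

```text
time: 8.05
position: [0.4587, -0.0358, 0.0969]
tool_rot: [0.581, 0.814, 0.0, 0.0]
force: [-0.4, -0.1, -0.0]
opening: 0.0005
grasp_force: 0.1
```

>>> step_arm:
  plan:
    - [[0.0002,-0.001,0,0,0,0.6,1],[0.0005,-0.002,0,0,0,1.2,1]]

```text
time: 8.25
position: [0.459, -0.0375, 0.0969]
tool_rot: [0.572, 0.82, 0.0, -0.0]
force: [-1.2, 2.2, 1.4]
opening: 0.0005
grasp_force: 1.1
```

Contact again; 1 mm steps now.

>>> step_arm:
  plan:
    - [[0.0001,-0.0005,0,0,0,0.3,1],[0.0003,-0.001,0,0,0,0.6,1],[0.0003,-0.001,0,0,0,0.6,1]]

```text
time: 8.55
position: [0.459, -0.0381, 0.0968]
tool_rot: [0.568, 0.823, 0.0, -0.0]
force: [-1.5, 5.2, 2.9]
opening: 0.0006
grasp_force: 2.6
```

Run:
```python
from h import *
p,d=snap('scene','s1')
a=cv2.imread('pics/scene0.png')[160:220,340:410];b=p[160:220,340:410,::-1]
cv2.imwrite('pics/s1c.png',cv2.resize(np.hstack([a,b]),None,fx=5,fy=5,interpolation=cv2.INTER_CUBIC))
```

```text
(no output)
```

View pics/s1c.png

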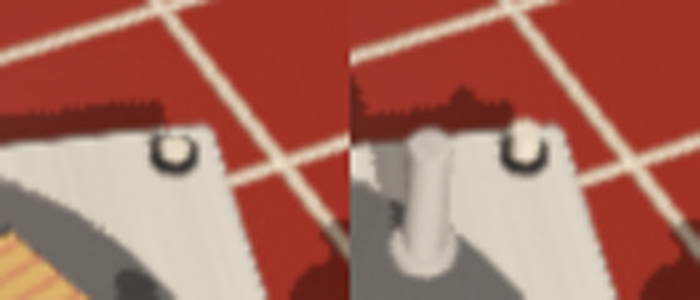

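The pin stands visibly higher now (right half, (525,135) against (175,148) before), so the catch has dropped in. Now I'll bed it.

>>> step_arm:
  plan:
    - [[0.0002,-0.0005,0,0,0,0,1],[0.0004,-0.001,0,0,0,0,1],[0.0004,-0.001,0,0,0,0,1]]

```text
time: 8.9
position: [0.4592, -0.0385, 0.0968]
tool_rot: [0.568, 0.823, 0.001, -0.001]
force: [-2.3, 8.3, 4.8]
opening: 0.0005
grasp_force: 3.8
```

>>> step_arm:
  plan:
    - [[0.0002,-0.0005,0,0,0,0,1],[0.0004,-0.001,0,0,0,0,1],[0.0006,-0.0014,0,0,0,0,1],[0.0006,-0.0014,0,0,0,0,1]]

```text
time: 9.3
position: [0.4593, -0.039, 0.0968]
tool_rot: [0.569, 0.823, 0.001, -0.002]
force: [-2.8, 11.3, 7.1]
opening: 0.0004
grasp_force: 5.9
```

>>> step_arm:
  plan:
    - [[0,0,0.0004,0,0,0,1],[0.0002,-0.0005,0.0008,0,0,0,1],[0.0004,-0.001,0.001,0,0,0,1],[0.0004,-0.001,0.001,0,0,0,1]]

```text
time: 9.7
position: [0.4593, -0.0392, 0.0969]
tool_rot: [0.569, 0.822, 0.001, -0.003]
force: [-1.5, 13.5, 0.7]
opening: 0.0004
grasp_force: 6.8
```

>>> step_arm:
  plan:
    - [[0.0001,-0.0004,0,0,0,0,1],[0.0003,-0.0007,0,0,0,0,1],[0.0003,-0.0007,0,0,0,0,1],[0.0003,-0.0007,0,0,0,0,1]]

```text
time: 10.1
position: [0.4594, -0.0394, 0.0969]
tool_rot: [0.569, 0.822, 0.002, -0.003]
force: [-2.0, 14.4, 1.9]
opening: 0.0005
grasp_force: 7.8
```

>>> step_arm:
  plan:
    - [[0.0001,-0.0003,0,0,0,0,1],[0.0001,-0.0003,0,0,0,0,1],[0.0001,-0.0003,0,0,0,0,1],[0.0001,-0.0003,0,0,0,0,1],[0.0001,-0.0003,0,0,0,0,1],[0.0001,-0.0003,0,0,0,0,1],[0.0001,-0.0003,0,0,0,0,1],[0.0001,-0.0003,0,0,0,0,1],[0.0001,-0.0003,0,0,0,0,1]]

```text
time: 11.0
position: [0.4594, -0.0395, 0.0969]
tool_rot: [0.569, 0.822, 0.002, -0.003]
force: [-2.5, 16.7, 3.2]
opening: 0.0005
grasp_force: 8.2
```

>>> step_arm:
  plan:
    - [[-0.002,0.005,0,0,0,0,1],[-0.006,0.014,0,0,0,0,1],[-0.01,0.024,0,0,0,0,1],[-0.01,0.024,0.03,0,0,0,1],[-0.01,0.024,0.07,0,0,6,1],[-0.01,0.024,0.11,0,0,12,1],[-0.01,0.024,0.15,0,0,18,1],[-0.01,0.024,0.17,0,0,24,1],[-0.01,0.024,0.17,0,0,30,1],[-0.01,0.024,0.17,0,0,36,1]]

```text
time: 12.0
position: [0.4514, -0.019, 0.2692]
tool_rot: [0.284, 0.959, -0.0, 0.002]
force: [-0.1, -0.2, -0.1]
opening: 0.0005
grasp_force: 0.0
```

Run:
```python
from h import *
p,d=snap('scene','s2')
c=p[130:390,190:470,::-1];cv2.imwrite('pics/s2c.png',cv2.resize(c,None,fx=2.3,fy=2.3,interpolation=cv2.INTER_CUBIC))
s=env.read_state();print(np.round(s['position'],4),np.round(s['force'],2))
```

```text
[ 0.451  -0.019   0.2684] [0.61 0.26 0.48]
```

View pics/s2c.png

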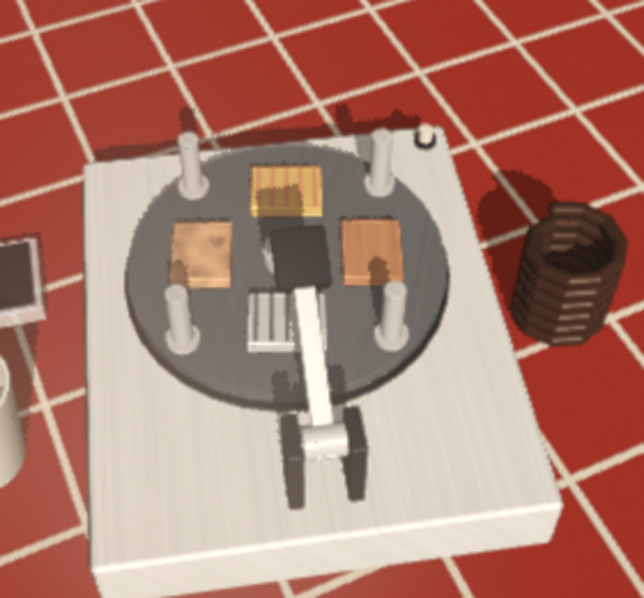

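The plate stands squarely with posts at 45°, the pin is up at (425,133) in the crop, and the pickup is still raised with its head at (300,257). Nothing else has moved.

>>> step_arm:
  plan:
    - [[0.04,-0.004,0,0,0,6,1],[0.085,-0.009,0,0,0,12,1],[0.13,-0.014,0,0,0,17.5,1],[0.165,-0.018,-0.02,0,0,17.5,1],[0.175,-0.019,-0.045,0,0,17.5,1],[0.175,-0.019,-0.06,0,0,17.5,1],[0.175,-0.019,-0.06,0,0,17.5,1]]

```text
time: 12.75
position: [0.6232, -0.0376, 0.2038]
tool_rot: [0.138, 0.99, -0.0, -0.004]
force: [-0.4, -1.6, -0.2]
opening: 0.0006
grasp_force: 0.0
```

Run:
```python
from h import *
print('head',pt('scene',np.load('pics/s2.npy'),320,242).round(4))
p,d=snap('scene','s3')
c=p[60:360,180:480,::-1];cv2.imwrite('pics/s3c.png',cv2.resize(c,None,fx=2,fy=2,interpolation=cv2.INTER_CUBIC))
s=env.read_state();print(np.round(s['position'],4),np.round(s['force'],2))
```

```text
head [ 0.6295 -0.0394  0.1665]
[ 0.624  -0.0377  0.2059] [1.18 0.33 0.83]
```

View pics/s3c.png

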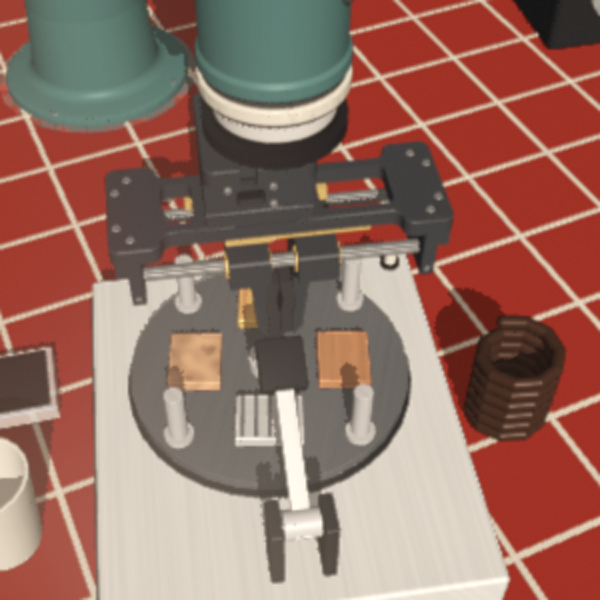

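The closed fingers hang centred over the head (280,362 in the crop), lined up across it.

>>> step_arm:
  plan:
    - [[0,0,-0.01,0,0,0,1],[0,0,-0.02,0,0,0,1],[0,0,-0.027,0,0,0,1],[0,0,-0.03,0,0,0,1],[0,0,-0.033,0,0,0,1],[0,0,-0.036,0,0,0,1],[0,0,-0.038,0,0,0,1],[-0.001,0,-0.04,0,0,0,1]]

```text
time: 13.6
position: [0.6253, -0.038, 0.168]
tool_rot: [0.137, 0.991, 0.0, 0.0]
force: [-0.4, 1.1, 0.9]
opening: 0.0007
grasp_force: 0.5
```

>>> step_arm:
  plan:
    - [[-0.0012,0.0003,-0.002,0,0,0,1],[-0.0024,0.0006,-0.004,0,0,0,1],[-0.0036,0.001,-0.006,0,0,0,1],[-0.0048,0.0013,-0.008,0,0,0,1],[-0.006,0.0016,-0.01,0,0,0,1],[-0.007,0.0019,-0.012,0,0,0,1],[-0.008,0.0022,-0.014,0,0,0,1],[-0.0088,0.0024,-0.016,0,0,0,1],[-0.0096,0.0026,-0.018,0,0,0,1]]

```text
time: 14.5
position: [0.6153, -0.0354, 0.1495]
tool_rot: [0.137, 0.991, -0.0, 0.0]
force: [0.1, 0.5, 0.1]
opening: -0.0002
grasp_force: 0.4
```

>>> step_arm:
  plan:
    - [[-0.0007,0.0002,-0.002,0,0,0,1],[-0.0014,0.0004,-0.004,0,0,0,1],[-0.002,0.0006,-0.006,0,0,0,1],[-0.0026,0.0008,-0.008,0,0,0,1],[-0.0032,0.001,-0.01,0,0,0,1],[-0.0037,0.0012,-0.012,0,0,0,1],[-0.0042,0.0014,-0.014,0,0,0,1],[-0.0046,0.0016,-0.016,0,0,0,1],[-0.005,0.0018,-0.018,0,0,0,1],[-0.005,0.0018,-0.02,0,0,0,1]]

```text
time: 15.5
position: [0.61, -0.0336, 0.1294]
tool_rot: [0.137, 0.991, 0.0, -0.0]
force: [0.2, -0.1, 1.0]
opening: 0.0005
grasp_force: 0.4
```

Run:
```python
from h import *
p,d=snap('scene','s4')
c=p[160:360,230:430,::-1];cv2.imwrite('pics/s4c.png',cv2.resize(c,None,fx=3,fy=3,interpolation=cv2.INTER_CUBIC))
s=env.read_state();print(np.round(s['position'],4),np.round(s['force'],2))
```

```text
[ 0.6098 -0.0335  0.129 ] [ 0.9   0.38 -0.22]
```

View pics/s4c.png

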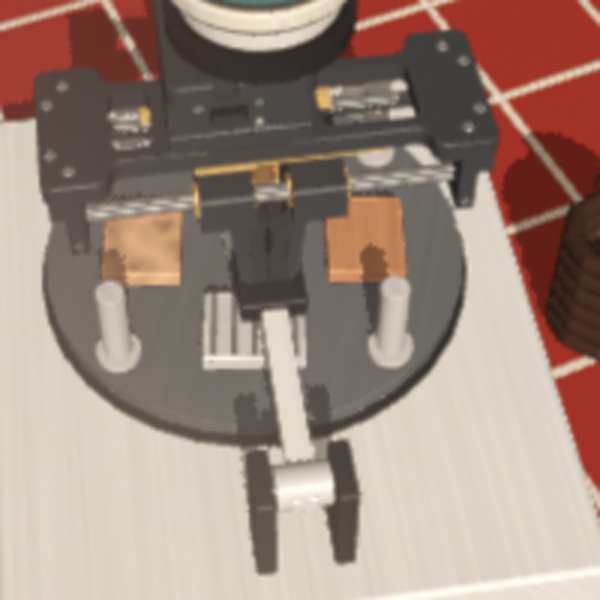

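The head (270,295) is following under the fingers. About 9 mm remains.

>>> step_arm:
  plan:
    - [[0,0,-0.001,0,0,0,1],[0,0,-0.002,0,0,0,1],[0,0,-0.003,0,0,0,1],[0,0,-0.004,0,0,0,1],[0,0,-0.005,0,0,0,1],[0,0,-0.006,0,0,0,1],[0,0,-0.007,0,0,0,1],[0,0,-0.0075,0,0,0,1],[0,0,-0.0075,0,0,0,1]]

```text
time: 16.45
position: [0.6104, -0.0336, 0.1221]
tool_rot: [0.137, 0.991, -0.0, 0.0]
force: [-0.2, -0.7, 0.7]
opening: 0.0002
grasp_force: 0.0
```

>>> step_arm:
  plan:
    - [[0,0,-0.0005,0,0,0,1],[0,0,-0.001,0,0,0,1],[0,0,-0.0015,0,0,0,1],[0,0,-0.002,0,0,0,1],[0,0,-0.002,0,0,0,1]]

```text
time: 16.95
position: [0.6103, -0.0336, 0.1204]
tool_rot: [0.137, 0.991, -0.0, -0.0]
force: [-1.5, 1.1, 1.9]
opening: 0.0003
grasp_force: 1.2
```

>>> step_arm:
  plan:
    - [[0,0,-0.0005,0,0,0,1],[0,0,-0.001,0,0,0,1],[0,0,-0.001,0,0,0,1]]

```text
time: 17.25
position: [0.6103, -0.0337, 0.1203]
tool_rot: [0.137, 0.991, -0.0, 0.0]
force: [-2.5, 0.1, 6.9]
opening: 0.0004
grasp_force: 3.6
```

Solid end reached (6.9 N, no further travel). Lifting straight off.

>>> step_arm:
  plan:
    - [[0,0,0,0,0,0,1],[0,0,0.003,0,0,0,1],[0,0,0.01,0,0,0,1],[0,0,0.03,0,0,0,1],[0,0,0.06,0,0,0,1],[0,0,0.1,0,0,0,1],[-0.04,0,0.14,0,0,0,1],[-0.08,0,0.16,0,0,0,1],[-0.12,0,0.16,0,0,0,1],[-0.12,0,0.16,0,0,0,1]]

```text
time: 18.25
position: [0.4867, -0.0335, 0.2802]
tool_rot: [0.137, 0.991, -0.0, 0.0]
force: [0.6, -0.4, 0.4]
opening: 0.0006
grasp_force: 0.0
```

Run:
```python
from h import *
p,d=snap('scene','s5')
cv2.imwrite('pics/s5c.png',cv2.resize(p[140:400,130:480,::-1],None,fx=2.2,fy=2.2,interpolation=cv2.INTER_CUBIC))
# highest dark head pixels near expected pad
c=get_calibration('scene');K=np.array(c['K']);T=np.linalg.inv(c['extrinsics'])
q=(T@[.6098,-.0331,.12,1])[:3];u,v=(K@q/q[2])[:2].round().astype(int);print(u,v,pt('scene',d,u,v).round(4),p[v,u])
```

```text
319 252 [ 0.6104 -0.0331  0.1197] [68 60 54]
```

View pics/s5c.png

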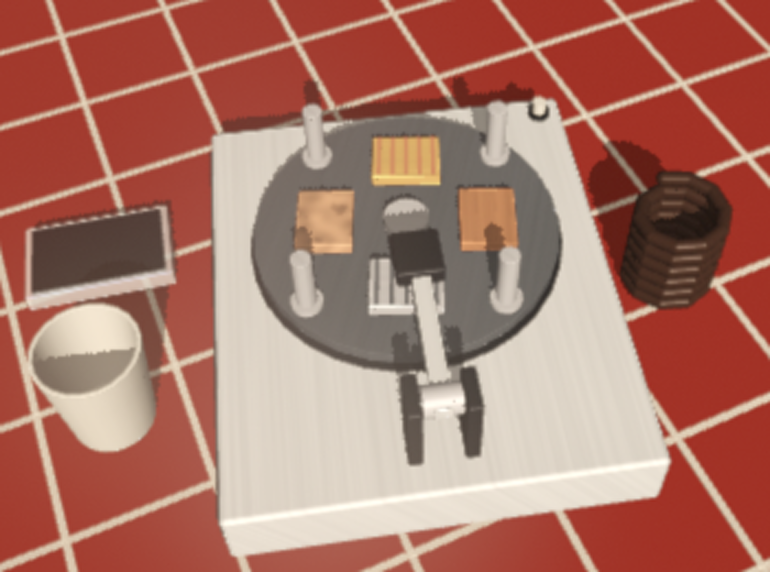

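The pickup head is fully down at (415,250), with its top at 0.1197 m. The telltale is up at (540,107), and the cup, cassette and spring are undisturbed.

```bash
python3 -c "
from plant import env
print(env.close_job())"
```

```text
the job is handed in; nothing more can be done
None
```

The carousel is caught and was bedded at about 15–17 N for 0.9 s (highest reading 17 N). The pickup arm is fully down on the plate, the spring, cup and cassette are undisturbed, and the job was handed in at about 18 s.

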